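Take the sample card out of the lever arch file

ROBOT

A 6-joint arm with a two-finger parallel gripper is mounted at the origin on the work surface. World frame = base frame: x ahead of the robot, y to its left, z up, the work surface at z = 0. Lengths are in m, angles in rad, forces in N, time in s.
With the tool pointing down it reaches from about 0.35 to 0.85 m from the base axis. Payload 8.1 kg.
Tool frame: the origin (TCP) lies at the very end of the fingers, on their centre line; the grasp point (between the pads) lies 19 mm behind it (grasp_offset is the distance from the TCP to the grasp point, in m); z points along the fingers, y is the direction in which the jaws open and shut (so a half turn about z gives the same grasp; the last joint's range is limited). The gripper opens to 93 mm and grips with 3 to 60 N. Pads are 15 mm wide; open, the fingers measure 128 mm over their backs; the gripper's body (75 mm by 188 mm) begins 65 mm behind the grasp point.
Start: joints at [-1.239, 0.13, 1.488, -0, 1.523, -0.085], TCP at [0.243, -0.549, 0.219] pointing down, gripper open.
Joint ranges: [-2.96, 2.96], [-0.89, 2.26], [0.02, 2.5], [-1.34, 4.48], [0, 2.73], [-2.66, 2.66]. Speed limits (rad/s): [2.39, 2.39, 2.79, 3.14, 3.14, 3.14].

INTERFACE

Orientations are given as a rotation vector (axis times angle).
In Python, from plant import read_state, read_camera, close_job, search_frame, masks_of, grasp_offset gives the robot as it stands.
- The arm moves only by the tool drive_tool, never from a script. Its argument "plan" is a list of rows, each an object with "claw": the closure, from 0 (fully open) to 1 (shut); "linear": the shift along the tool's x, y, z in cm, a list of three; "angular": the turn, a rotation vector about the tool's x, y, z in degrees, a list of three. In form: [{"claw": claw, "linear": [tx, ty, tz], "angular": [ax, ay, az]}, ...]. A call has 1 to 12 rows; each row shifts and turns the commanded pose from where the row before left it, along the tool's axes as they then stand; what a row does not reach is not made up. A row lasts 1/8 s, in which the tool goes at most 62.5 mm and 10.7 degrees, less where a joint would pass 70% of its speed; a pose out of reach is approached as far as the arm can. A call is refused whole if a number of a shift passes 6.25 or a number of a turn 10.7, either way. A call with a gripper value outside its range is refused whole. The fingers move at their own pace and stop on an object; "newtons" is the grip in N (left out, the last holds). Time passes only in rows, so rows that do not move let the fingers close. It gives the time, the measured TCP pose, the force and the opening at its end, in the units of the state.
- read_state(): the state, without advancing time (a new reading comes with each control period).
- read_camera(name): name is "side" or "top"; returns a dict with "pixels" (480x640x3 uint8, red, green, blue), "K" (3x3 intrinsics, pixels), "D" ([k1, k2, p1, p2, k3] as OpenCV has them; the pictures are not rectified), "xyz" and "attitude" of the camera in the world. Camera axes: x right, y up, looking along -z (the intrinsics and any distortion apply to the point x, -y, -z); pixel columns grow to the right and rows downward; lengths in m; the calibration is good to about 2 mm. A picture is of the moment at which its call begins. There is no depth.
- close_job(): hands the job in, once; it reports no verdict.
Trained networks look in a picture, given as the dict that the camera call returned (one of the last four; its "shot" number tells which), for a name from the list of things; names that differ only in an ending like _2 or _b are one class to them, and where a whole thing is asked for, a point or a joint stands for the part that bears it (a point fixed in the world has none). Each returns a list of dicts, best first, with "p" (0 to 1); they miss things now and then, are a little off and sometimes report something else, mostly with a low value. They report only what shows in the picture. A call takes as long as a camera call. They do not tell look-alikes from the thing itself.
- search_frame(picture, label): "at" ([x, y, z] in m, in world coordinates, good to about 4 mm: the middle of the surface that is visible of it).
- masks_of(picture, label): "mask" (480x640 bool, what is visible of it).
The state is a dict: "t": time; "q": joint angles; "dq": joint speeds; "joint_torque": joint torques, N m; "tool_pos": TCP position; "orientation": TCP orientation; "force": force on the tool from outside, world axes, zero at the start; "wrist_torque": the same for the moment, N m; "opening": finger opening in m.
Only numpy, scipy, OpenCV 4.12 (cv2) and the standard library are available. Lean on these libraries where they do the work, as an engineer would, in place of code of your own. Each camera call takes 0.05 s, during which the arm holds its last target.

TASK

Take the orange sample card out of the lever arch file: lift the file's red-tipped lever all the way up so that the rings spring open, lift the card off the posts and set it down (do not drop it) flat in the black tray, black part upwards. Then press the lever fully down again so that the rings are closed, and leave the mug, the tape roll and the spare black part where they are.

Things in the scene. Friction and masses are not known exactly. Their poses are not given: they have to be found in the camera images.
- file: Open dark blue lever arch file, fixed. Origin: on the bench, midway between the rings. x runs along the spine (lever points to -x), y from mechanism towards the card, z up. Covers 4 mm thick: back cover x -155 to 115, y -35 to 150 mm; spine and front cover flat at y -35 to -254. Fixed white dividers under the card: x +-75, y -2 to 122, top z 14 mm. Two 6 mm posts: x +-40, y 12, top z 54.
- rings (a joint): Angle of the two steel arches, hinged together at file y -24, z 11 mm: 0 = closed onto the tops of the posts (highest point z 59 mm), 0.87 rad = open, swung to file -y and clear of the card (up to z 70 mm). Driven by the lever: 0.6 times the lever's angle.
- lever (a joint): Lever angle: 0 = down, rings closed (as at the start); 1.45 rad = fully up at its stop, rings open (over 1.2 counts as open, below 0.1 as closed). Over-centre spring: below about 0.65 rad it pulls the lever shut, above that it springs open and stays up; about 5 N at the tip moves it either way.
- lever_tip (a point): Centre of the red finger pad at the lever's end: 32 mm along the lever, 16 wide (file y), 10 thick. Lever down: 70 mm to file -x of the hinge, 14 above it, 30 above the bench. It moves on an arc of 71.4 mm radius about lever_hinge in the file's x-z plane, ending straight above it. Can be pinched from above across its width and turns between the fingers; point axes turn with the lever.
- lever_hinge (a point): The lever's hinge axis, which is parallel to the file's y axis: fixed point at file x -65, y -14, z 16 mm.
- card_grip (a point): Centre of the black part (64 along card x, 36 along y, 44 mm high, low ears at its x ends) fixed on the middle of the loose orange card, 140 (x) x 120 (y) x 5 mm, about 0.2 kg. 22 mm above the board's top, 27 above its underside. z up; in the file its axes match the file's. Two 12 mm holes (x +-40, y -46) sit on the posts; rings open, it lifts straight up, clear after 45 mm.
- tray: Shallow open black tray, fixed to the bench, 210 (x) x 190 (y) x 38 mm high, walls and floor 5 mm thick. Origin: centre of its underside, x along its longer side, z up.
- mug: White mug, 95 mm high, 80 mm wide, standing; leave alone. Origin: centre of its underside.
- tape: Yellow tape roll lying flat, 100 mm across, 45 mm high; leave alone. Origin: centre of its underside.
- spare: Loose spare black moulded part on the bench, 64 x 36 x 44 mm; leave alone. Origin: centre of its underside.
Mind the look-alikes: they are no part of the job. Of the things that look like the part that bears card_grip, the smaller one is meant.

How it is judged:
On the way, in this order (a step that is already met when the one before it is completed fails the run):
1. the lever is lifted until the rings are open, the card still in the file (value of joint lever above 1.2 rad and distance of card_grip from where it was at the start of the episode below 0.03 m), for 0.2 s.
2. the card is brought down to within 12 mm of the tray's floor while still held (z of card_grip in the frame of tray below 0.044 m and x of card_grip in the frame of tray between -0.06 and 0.06 m and y of card_grip in the frame of tray between -0.06 and 0.06 m and contact force between the fingers and card above 0.5 N), for 0.05 s.
At the end, for the whole second after the job is handed in: The lever is down (below 0.1 rad) with the rings closed; the card lies still and flat on the tray's floor, black part up (tilt under 0.1 rad, card_grip less than 38 mm above the tray's underside and within 60 mm of the tray's middle along both tray axes) (value of joint lever below 0.1 rad and z of card_grip in the frame of tray below 0.038 m and x of card_grip in the frame of tray between -0.06 and 0.06 m and y of card_grip in the frame of tray between -0.06 and 0.06 m and angle between card_grip's own z axis and vertical below 0.1 rad and linear speed of card below 0.02 m/s); the robot touches nothing.
It fails at once if the mug, the tape roll or the spare part is moved by more than 30 mm (distance of any of mug, tape, spare from where it was at the start of the episode above 0.03 m).
It also fails if it takes over 72 s, if anything falls off the work surface, if the arm or the gripper's body presses on something with over 40 N, if the wrist force passes 120 N, or if a joint passes its speed limit or range.

## Working session

There is one attempt and no reset: what is moved stays moved. The work goes in short steps, Python scripts to look and compute and a tool call to move; the robot and the scene stay as the last step left them, time stands still between calls to the robot, and variables do not carry over. Pictures are saved under pics/ and viewed, and the job is handed in when it is done.

Besides the shell and the picture viewer there is one more tool, called after "Emit:" as name(argument=value, ...) on one line, values as JSON. drive_tool: Moves the arm, as the interface text tells. Its arguments: {"type":"object","properties":{"plan":{"type":"array"},"newtons":{"type":"number"}},"required":["plan"]}

```bash
ls; mkdir -p pics; cat > h.py <<'E'
import numpy as np, cv2
from scipy.spatial.transform import Rotation as R
from plant import *
def rot(a):
    a=np.array(a,float)
    return a if a.shape==(3,3) else (R.from_rotvec(a).as_matrix() if a.size==3 else R.from_quat(a).as_matrix())
F=np.diag([1.,-1,-1])
def proj(c,P):
    Rw=rot(c['attitude']); X=(np.atleast_2d(P)-np.array(c['xyz']))@Rw@F
    return cv2.projectPoints(X,np.zeros(3),np.zeros(3),np.array(c['K']),np.array(c['D'],float))[0].reshape(-1,2)
def ray(c,uv):
    n=cv2.undistortPoints(np.array(uv,float).reshape(-1,1,2),np.array(c['K']),np.array(c['D'],float)).reshape(-1,2)
    d=np.c_[n,np.ones(len(n))]@F@rot(c['attitude']).T
    return np.array(c['xyz']),d
def atz(c,uv,z):
    o,d=ray(c,uv); return o+d*((z-o[2])/d[:,2])[:,None]
def save(c,n): cv2.imwrite('pics/'+n+'.png',c['pixels'][:,:,::-1])
E
python3 - <<'E'
from h import *
np.set_printoptions(precision=4,suppress=True)
print(grasp_offset, read_state())
for n in('top','side'):
    c=read_camera(n); save(c,n+'0'); print(n,c['xyz'],c['attitude'],c['K'],c['D'],c['shot'])
    for l in('file','lever_tip','card_grip','tray','mug','tape','spare','lever','rings','lever_hinge'):
        try: r=search_frame(c,l)
        except Exception as e: print(l,e); continue
        print(l,[(np.array(x['at']).round(4),round(x['p'],2),proj(c,x['at'])[0].round()) for x in r])
E
```

```text
pics
0.0188 {'t': 0.0, 'q': array([-1.2394,  0.1311,  1.4892,  0.    ,  1.523 , -0.0854]), 'dq': array([ 0.0012,  0.0009,  0.0003,  0.0005,  0.0012, -0.001 ]), 'joint_torque': array([ -0.003 , -55.9841, -49.1768,   0.0766,   0.0358,  -0.0002]), 'tool_pos': array([ 0.2427, -0.5481,  0.2176]), 'orientation': array([-3.0719, -0.6496,  0.0003]), 'force': array([-0.3813,  0.2585, -0.1148]), 'wrist_torque': array([-0.0046, -0.0399, -0.0125]), 'opening': 0.09312593711808834}
top [0.2684 0.0072 1.5701] [ 0.1112 -0.1213 -1.5553] [[597.4873   0.     316.4742]
 [  0.     597.4873 231.7527]
 [  0.       0.       1.    ]] [0.0309 0.     0.     0.     0.    ] 1
file [(array([ 0.6107, -0.2019,  0.0064]), 0.91, array([392., 193.]))]
lever_tip [(array([ 0.549 , -0.125 ,  0.0225]), 0.66, array([364., 214.]))]
card_grip [(array([ 0.3381, -0.0422,  0.0106]), 0.91, array([331., 294.])), (array([ 0.6644, -0.0625,  0.0219]), 0.7, array([340., 171.]))]
tray [(array([0.5358, 0.346 , 0.003 ]), 0.71, array([186., 218.])), (array([ 0.6143, -0.2035,  0.0059]), 0.35, array([392., 191.]))]
mug [(array([0.7781, 0.2
[... 741 characters left out ...]
rd_grip [(array([ 0.3261, -0.0109,  0.0055]), 0.88, array([390., 285.])), (array([ 0.2382, -0.2697,  0.0221]), 0.29, array([472., 240.])), (array([ 0.5373, -0.1183,  0.0258]), 0.2, array([337., 228.]))]
tray [(array([0.5318, 0.3555, 0.0009]), 0.92, array([197., 346.]))]
mug [(array([0.7418, 0.2314, 0.0649]), 0.65, array([172., 251.])), (array([ 0.54  , -0.122 ,  0.0287]), 0.61, array([337., 226.]))]
tape [(array([ 0.2379, -0.2688,  0.019 ]), 0.58, array([471., 241.]))]
spare [(array([0.2297, 0.3186, 0.0354]), 0.62, array([345., 401.]))]
lever [(array([ 0.539 , -0.12  ,  0.0305]), 0.5, array([337., 226.]))]
rings []
lever_hinge [(array([ 0.5936, -0.1726,  0.0046]), 0.65, array([331., 220.]))]
```

View pics/top0.png

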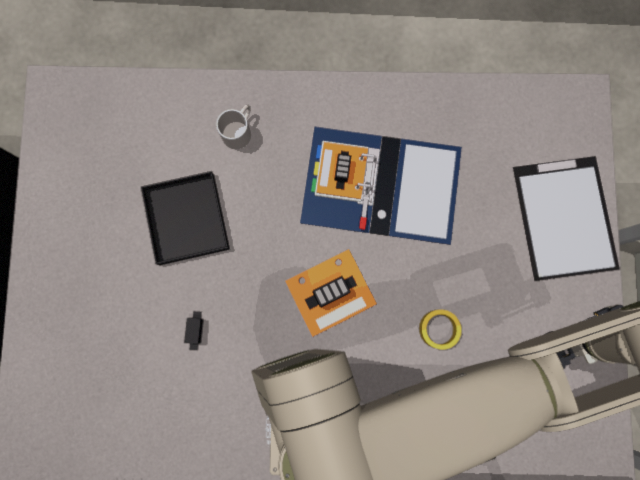

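View pics/side0.png

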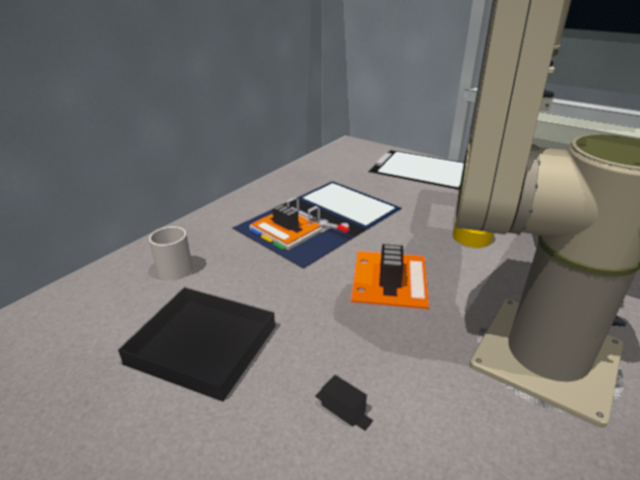

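Top view: candidates for the card's black part are the one in the file (343,170), the bigger look-alike card on the bench (331,293), and the spare (194,330). The one in the file is smaller and sits on the posts, so I choose that one. I'll check it in a close crop.

```bash
python3 - <<'E'
from h import *
c=read_camera('top')
p=c['pixels'][:,:,::-1]
cv2.imwrite('pics/crop1.png',cv2.resize(p[115:255,290:470],None,fx=4.4,fy=4.2857,interpolation=cv2.INTER_CUBIC))
cv2.imwrite('pics/crop2.png',cv2.resize(p[160:275,130:240],None,fx=5,fy=5,interpolation=cv2.INTER_CUBIC))
E
```

```text
(no output)
```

View pics/crop1.png

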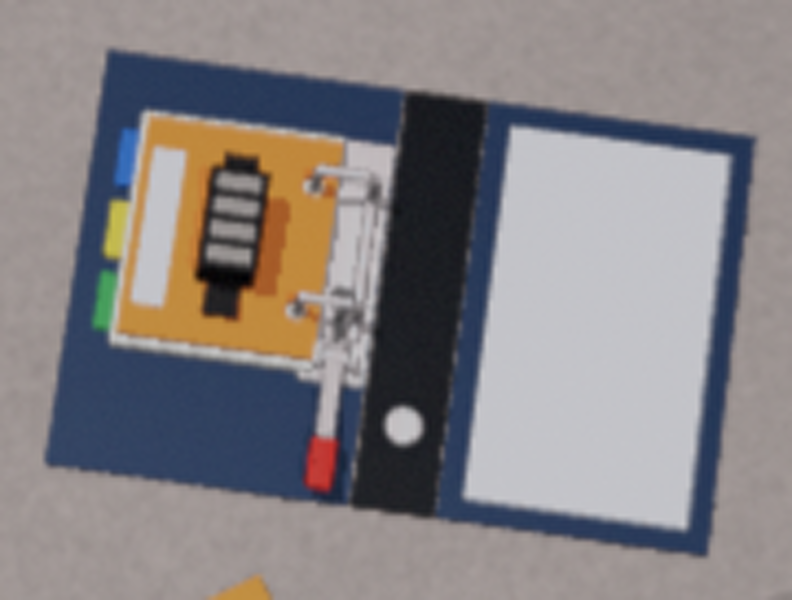

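View pics/crop2.png

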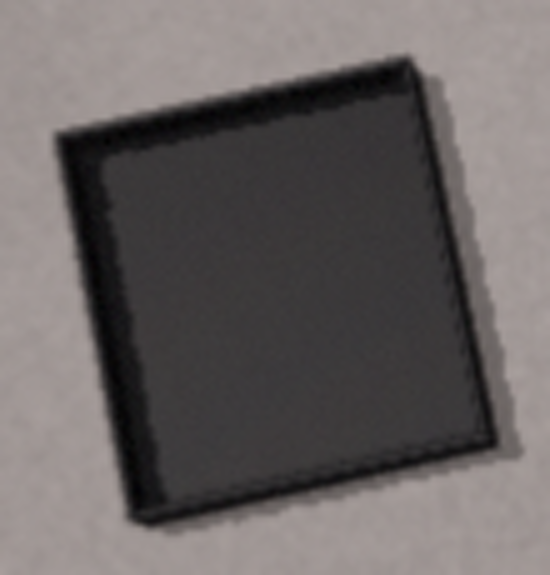

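```bash
cat > fit.py <<'E'
from h import *
from scipy.optimize import least_squares
np.set_printoptions(precision=4,suppress=True)
c=read_camera('top')
def fit(L,uv,x0):
    L=np.array(L,float)/1000
    def W(p): return np.c_[p[0]+np.cos(p[2])*L[:,0]-np.sin(p[2])*L[:,1],p[1]+np.sin(p[2])*L[:,0]+np.cos(p[2])*L[:,1],L[:,2]]
    r=least_squares(lambda p:(proj(c,W(p))-uv).ravel(),x0)
    print(r.x,np.degrees(r.x[2]),r.fun.reshape(-1,2).round(2).tolist()); return r.x
uv=np.array([[108,50],[757,136],[707,555],[46,465]])
uv=np.c_[290+(uv[:,0]+.5)/4.4-.5,115+(uv[:,1]+.5)/4.2857-.5]
f=fit([[115,150,4],[115,-254,4],[-155,-254,4],[-155,150,4]],uv,[.6,-.1,0])
uv=np.array([[60,133],[408,57],[497,445],[135,522]]); uv=np.c_[130+(uv[:,0]+.5)/5-.5,160+(uv[:,1]+.5)/5-.5]
t=fit([[105,95,38],[105,-95,38],[-105,-95,38],[-105,95,38]],uv,[.53,.35,0])
def fw(L,p=f):
    L=np.atleast_2d(np.array(L,float))/1000
    return np.c_[p[0]+np.cos(p[2])*L[:,0]-np.sin(p[2])*L[:,1],p[1]+np.sin(p[2])*L[:,0]+np.cos(p[2])*L[:,1],L[:,2]]
names={'posts':[[40,12,59],[-40,12,59]],'tip':[[-135,-14,30]],'tipedge':[[-151,-14,35],[-119,-22,35],[-119,-6,35],[-151,-22,35],[-151,-6,35]],'grip':[[0,58,41]],'parttop':[[32,40,63],[-32,40,63],[32,76,63],[-32,76,63]],'card':[[70,118,19],[-70,118,19],[-70,-2,19],[70,-2,19]],'spine':[[115,-35,4]]}
s=read_camera('side')
for cam,nm,box,fx in((c,'top',(290,115,470,255),4.4),(s,'side',(225,170,405,270),4.4)):
    a,b,x1,y1=box
    im=cv2.resize(np.ascontiguousarray(cam['pixels'][b:y1,a:x1,::-1]),None,fx=fx,fy=fx,interpolation=cv2.INTER_CUBIC)
    for k,L in names.items():
        for q in proj(cam,fw(L)): cv2.circle(im,tuple(int(v) for v in ((q-[a,b]+.5)*fx-.5)),3,(255,0,255),1)
    for q in proj(cam,fw([[115,150,4],[115,-254,4],[-155,-254,4],[-155,150,4]])): cv2.circle(im,tuple(int(v) for v in ((q-[a,b]+.5)*fx-.5)),3,(0,255,0),1)
    cv2.imwrite(f'pics/ov_{nm}.png',im)
a,b=110,280
im=cv2.resize(np.ascontiguousarray(s['pixels'][280:400,110:290,::-1]),None,fx=4.4,fy=4.4)
for q in proj(s,fw([[105,95,38],[105,-95,38],[-105,-95,38],[-105,95,38]],t)): cv2.circle(im,tuple(int(v) for v in ((q-[a,b]+.5)*4.4-.5)),3,(255,0,255),1)
cv2.imwrite('pics/ov_tray.png',im)
for k,L in names.items(): print(k,fw(L).tolist() if k in('tip','grip') else '')
np.savez('pose.npz',f=f,t=t)
E
python3 fit.py
```

```text
[ 0.6597 -0.1252 -0.1285] -7.362675624412866 [[-0.25, -0.22], [0.05, 0.01], [0.64, 0.22], [-0.44, -0.04]]
[0.5315 0.341  0.2397] 13.735053092760593 [[-0.71, 0.26], [1.3, -0.34], [-0.05, -0.58], [-0.51, 0.63]]
posts 
tip [[0.5239694010539531, -0.12174364599558328, 0.03]]
tipedge 
grip [[0.6670830747474776, -0.06763748736328529, 0.041]]
parttop 
card 
spine
```

View pics/ov_top.png

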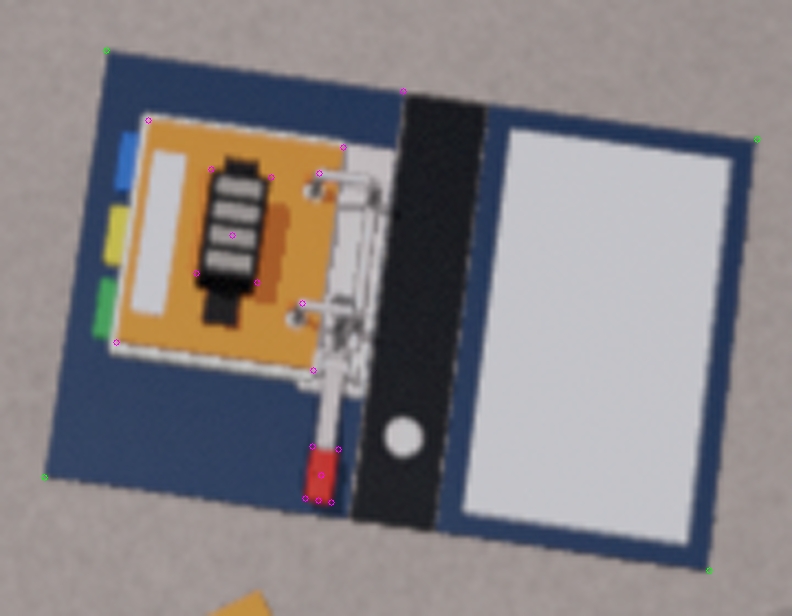

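View pics/ov_side.png

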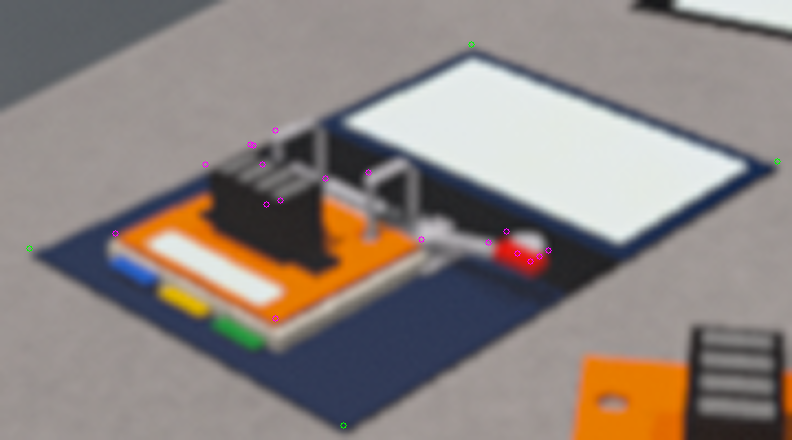

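View pics/ov_tray.png

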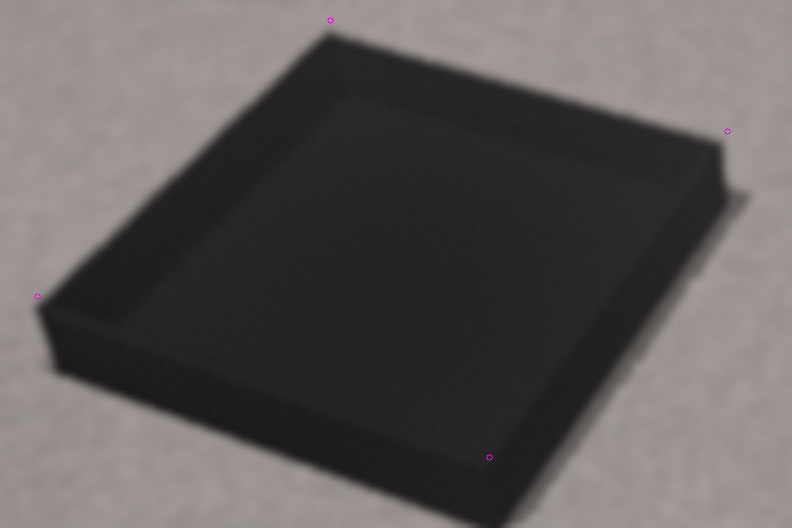

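```bash
cat > g.py <<'E'
from h import *
np.set_printoptions(precision=3,suppress=True)
z=np.load('pose.npz'); f,t=z['f'],z['t']
def frame(p,L):
    L=np.array(L,float)/1000; c,s=np.cos(p[2]),np.sin(p[2])
    return np.array([p[0]+c*L[0]-s*L[1],p[1]+s*L[0]+c*L[1],L[2]])
def down(yaw): return R.from_euler('z',yaw).as_matrix()@np.diag([1.,-1,-1])
def st():
    s=read_state(); M=R.from_rotvec(s['orientation']).as_matrix()
    print('t',s['t'],'tcp',s['tool_pos'],'yaw',np.degrees(np.arctan2(M[1,0],M[0,0])),'open',s['opening'],'F',s['force'],'tilt',np.degrees(np.arccos(-M[2,2])))
    return s,M
def go(P,yaw):
    s,M=st(); T=down(yaw)
    print('turn deg (tool)',np.degrees(R.from_matrix(M.T@T).as_rotvec()),' shift cm after turn',100*T.T@(P-s['tool_pos']),'before turn',100*M.T@(P-s['tool_pos']))
E
python3 - <<'E'
from g import *
P=frame(f,[-135,-14,14]);P[2]+=.10
go(P,f[2])
E
```

```text
t 1.25 tcp [ 0.243 -0.549  0.219] yaw 23.88198593422087 open 0.09303820828759217 F [ 0.23  -0.731  0.512] tilt 0.0026365055507437795
turn deg (tool) [-0.003  0.    31.245]  shift cm after turn [ 22.405 -45.937  10.462] before turn [ 42.982 -27.653  10.464]
```

Emit:
drive_tool(plan=[{"claw": 0.3, "linear": [0, 0, 0], "angular": [0, 0, 10.4]}, {"claw": 0.3, "linear": [0, 0, 0], "angular": [0, 0, 10.4]}, {"claw": 0.3, "linear": [0, 0, 0], "angular": [0, 0, 10.4]}, {"claw": 0.3, "linear": [2.8, -5, 0], "angular": [0, 0, 0]}, {"claw": 0.3, "linear": [2.8, -5, 0], "angular": [0, 0, 0]}, {"claw": 0.3, "linear": [2.8, -5, 0], "angular": [0, 0, 0]}, {"claw": 0.3, "linear": [2.8, -5, 0], "angular": [0, 0, 0]}, {"claw": 0.3, "linear": [2.8, -5, 0], "angular": [0, 0, 0]}, {"claw": 0.3, "linear": [2.8, -5, 0], "angular": [0, 0, 0]}, {"claw": 0.3, "linear": [2.8, -5, 0], "angular": [0, 0, 0]}, {"claw": 0.3, "linear": [2.8, -5, 0], "angular": [0, 0, 0]}, {"claw": 0.3, "linear": [0, -5, 0], "angular": [0, 0, 0]}], newtons=20)

```text
t: 2.75
tool_pos: [0.5237, -0.129, 0.2186]
orientation: [-3.135, 0.199, -0.001]
force: [-0.3, -0.4, -0.3]
opening: 0.065
```

```bash
python3 - <<'E'
from g import *
P=frame(f,[-135,-14,14]);P[2]+=.06
go(P,f[2])
E
```

```text
t 2.75 tcp [ 0.524 -0.129  0.219] yaw -7.279857253237621 open 0.0650009176700876 F [-0.304 -0.355 -0.348] tilt 0.02406303948061254
turn deg (tool) [-0.008 -0.023  0.083]  shift cm after turn [-0.069 -0.723 14.455] before turn [-0.074 -0.721 14.455]
```

Emit:
drive_tool(plan=[{"claw": 0.4, "linear": [0, 0, 5], "angular": [0, 0, 0]}, {"claw": 0.4, "linear": [0, 0, 5], "angular": [0, 0, 0]}, {"claw": 0.4, "linear": [0, 0, 4.5], "angular": [0, 0, 0]}, {"claw": 0.4, "linear": [0, 0, 0], "angular": [0, 0, 0]}, {"claw": 0.4, "linear": [0, 0, 0], "angular": [0, 0, 0]}])

```text
t: 3.38
tool_pos: [0.5235, -0.1313, 0.0756]
orientation: [3.135, -0.201, 0.003]
force: [0.3, -0.1, 0.2]
opening: 0.0567
```

```bash
python3 - <<'E'
from g import *
P=frame(f,[-135,-14,14])
go(P,f[2])
for n,b in(('top',(290,150,450,270)),('side',(265,170,425,290))):
    c=read_camera(n); x0,y0,x1,y1=b
    cv2.imwrite(f'pics/a_{n}.png',cv2.resize(c['pixels'][y0:y1,x0:x1,::-1],None,fx=5,fy=5,interpolation=cv2.INTER_CUBIC))
    print(n,(proj(c,[read_state()['tool_pos'],frame(f,[-135,-14,30])])-[x0,y0])*5)
E
```

```text
t 3.375 tcp [ 0.524 -0.131  0.076] yaw -7.324823196327174 open 0.05669515385493857 F [ 0.261 -0.067  0.164] tilt 0.11549990238083539
turn deg (tool) [ 0.024 -0.113  0.038]  shift cm after turn [-0.077 -0.949  6.156] before turn [-0.088 -0.951  6.155]
top [[390.124 348.466]
 [363.184 363.581]]
side [[398.74  198.498]
 [386.436 286.619]]
```

View pics/a_side.png

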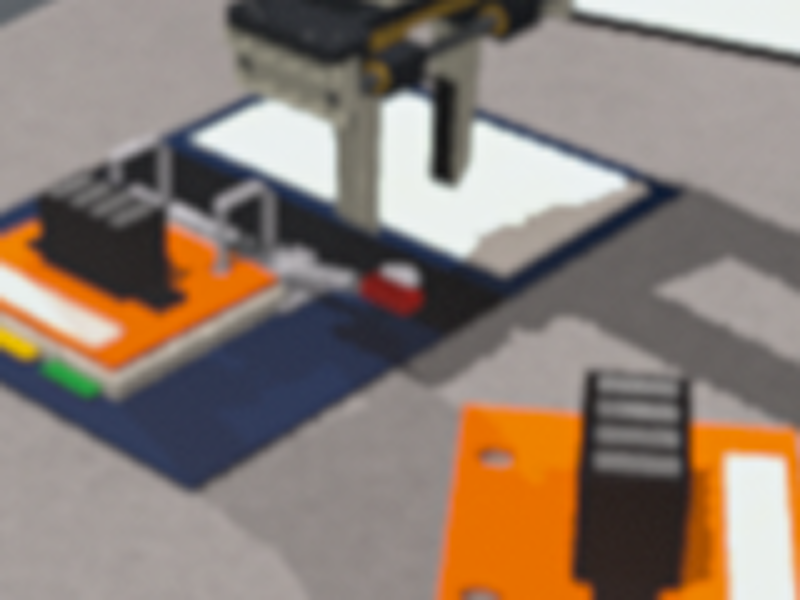

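View pics/a_top.png

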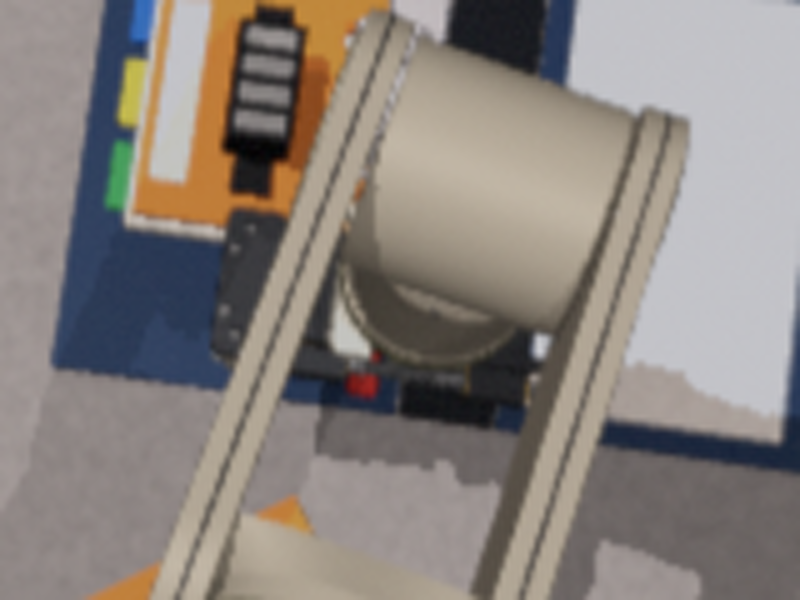

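The side view shows the finger ends around (358,232) and (448,185), with the red pad ahead of and below them at (392,292). The side camera's roughly 2 px bias is the same for the fingers as for the file, so the file pose holds.

Emit:
drive_tool(plan=[{"claw": 0.4, "linear": [-0.1, -0.95, 0], "angular": [0, 0, 0]}, {"claw": 0.4, "linear": [0, 0, 3], "angular": [0, 0, 0]}, {"claw": 0.4, "linear": [0, 0, 3.1], "angular": [0, 0, 0]}, {"claw": 0.4, "linear": [0, 0, 0], "angular": [0, 0, 0]}, {"claw": 0.9, "linear": [0, 0, 0], "angular": [0, 0, 0]}, {"claw": 1, "linear": [0, 0, 0], "angular": [0, 0, 0]}, {"claw": 1, "linear": [0, 0, 0], "angular": [0, 0, 0]}, {"claw": 1, "linear": [0, 0, 0], "angular": [0, 0, 0]}, {"claw": 1, "linear": [0, 0, 0], "angular": [0, 0, 0]}], newtons=20)

```text
t: 4.6
tool_pos: [0.5231, -0.1202, 0.0131]
orientation: [-3.133, 0.201, -0.001]
force: [-0.0, 7.2, 3.1]
opening: 0.0153
```

```bash
python3 - <<'E'
from g import *
go(frame(f,[-135,-14,14]),f[2])
# arc in file x,z (cm), tool x=file x, tool z=-z
a0=np.arctan2(14,70); N=14
a=a0+np.linspace(0,1.45,N+1)
x=-7.14*np.cos(a);zz=7.14*np.sin(a)
print(np.c_[np.diff(x),-np.diff(zz)].round(2).tolist())
c=read_camera('side')
cv2.imwrite('pics/b_side.png',cv2.resize(c['pixels'][170:290,265:425,::-1],None,fx=5,fy=5,interpolation=cv2.INTER_CUBIC))
E
```

```text
t 4.6 tcp [ 0.523 -0.12   0.013] yaw -7.330789371651157 open 0.015310007733663863 F [-0.002  7.243  3.064] tilt 0.11312891727458517
turn deg (tool) [-0.109 -0.03   0.032]  shift cm after turn [ 0.109  0.14  -0.092] before turn [ 0.109  0.14  -0.092]
[[0.18, -0.72], [0.26, -0.69], [0.33, -0.66], [0.39, -0.63], [0.46, -0.58], [0.51, -0.53], [0.57, -0.48], [0.61, -0.42], [0.65, -0.35], [0.68, -0.28], [0.71, -0.21], [0.73, -0.13], [0.74, -0.06], [0.74, 0.02]]
```

View pics/b_side.png

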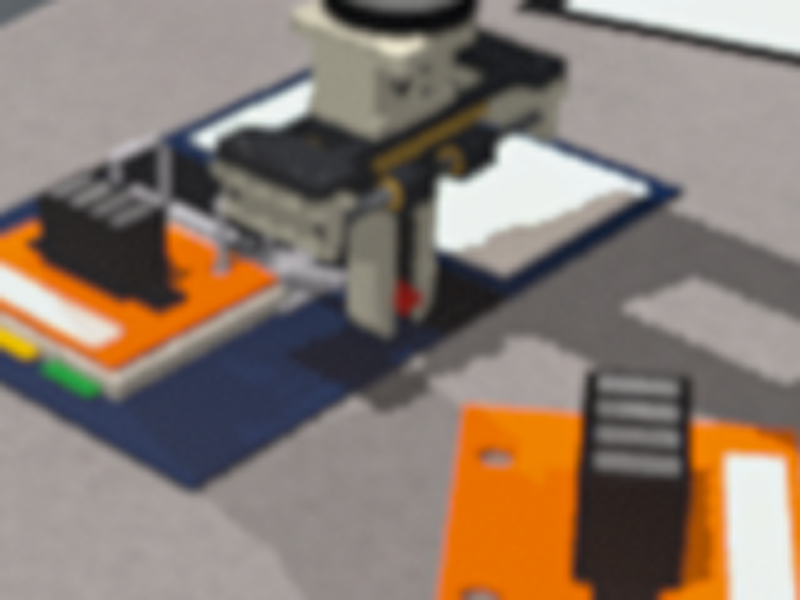

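The pad is pinched at 15.3 mm, with red showing between the fingers at (407,298). Next I follow the arc up.

Emit:
drive_tool(plan=[{"claw": 1, "linear": [0.18, -0.1, -0.72], "angular": [0, 0, 0]}, {"claw": 1, "linear": [0.26, 0, -0.69], "angular": [0, 0, 0]}, {"claw": 1, "linear": [0.33, 0, -0.66], "angular": [0, 0, 0]}, {"claw": 1, "linear": [0.39, 0, -0.63], "angular": [0, 0, 0]}, {"claw": 1, "linear": [0.46, 0, -0.58], "angular": [0, 0, 0]}, {"claw": 1, "linear": [0.51, 0, -0.53], "angular": [0, 0, 0]}, {"claw": 1, "linear": [0.57, 0, -0.48], "angular": [0, 0, 0]}, {"claw": 1, "linear": [0.61, 0, -0.42], "angular": [0, 0, 0]}, {"claw": 1, "linear": [0.65, 0, -0.35], "angular": [0, 0, 0]}, {"claw": 1, "linear": [0.68, 0, -0.28], "angular": [0, 0, 0]}, {"claw": 1, "linear": [0.71, 0, -0.21], "angular": [0, 0, 0]}, {"claw": 1, "linear": [0.73, 0, -0.13], "angular": [0, 0, 0]}])

```text
t: 6.15
tool_pos: [0.5843, -0.1281, 0.0702]
orientation: [3.135, -0.2, 0.002]
force: [-0.2, 5.0, 2.2]
opening: 0.016
```

Emit:
drive_tool(plan=[{"claw": 1, "linear": [0.74, 0, -0.06], "angular": [0, 0, 0]}, {"claw": 1, "linear": [0.74, 0, 0.02], "angular": [0, 0, 0]}, {"claw": 1, "linear": [0, 0, 0], "angular": [0, 0, 0]}, {"claw": 1, "linear": [0, 0, 0], "angular": [0, 0, 0]}])

```text
t: 6.65
tool_pos: [0.5996, -0.1301, 0.0706]
orientation: [3.135, -0.2, 0.005]
force: [2.7, 4.1, 1.9]
opening: 0.0159
```

```bash
python3 - <<'E'
from g import *
go(frame(f,[-59.5,-14,87-16]),f[2])
c=read_camera('side')
cv2.imwrite('pics/c_side.png',cv2.resize(c['pixels'][150:270,245:405,::-1],None,fx=5,fy=5,interpolation=cv2.INTER_CUBIC))
E
```

```text
t 6.65 tcp [ 0.6   -0.13   0.071] yaw -7.313939407644575 open 0.015921537279281483 F [2.672 4.069 1.885] tilt 0.185458160159041
turn deg (tool) [ 0.005 -0.185  0.049]  shift cm after turn [-0.054  0.139 -0.039] before turn [-0.054  0.139 -0.039]
```

View pics/c_side.png

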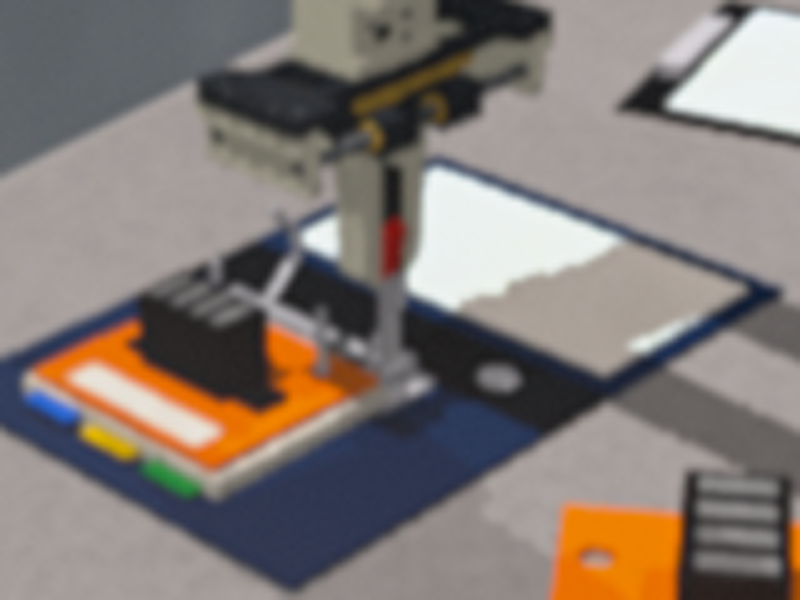

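The lever stands upright with its red tip at (392,245), and the rings have swung open (arch at about (285,255)). I release it and move over the card.

Emit:
drive_tool(plan=[{"claw": 0.6, "linear": [0, 0, 0], "angular": [0, 0, 0]}, {"claw": 0.6, "linear": [0, 0, 0], "angular": [0, 0, 0]}, {"claw": 0.6, "linear": [0, 0, 0], "angular": [0, 0, 0]}, {"claw": 0.6, "linear": [0, 0, -2], "angular": [0, 0, 0]}, {"claw": 0.5, "linear": [0, 0, -4], "angular": [0, 0, 0]}, {"claw": 0.4, "linear": [0, 0, -3], "angular": [0, 0, 0]}, {"claw": 0.4, "linear": [0, 0, 0], "angular": [0, 0, 0]}])

```text
t: 7.58
tool_pos: [0.6003, -0.1308, 0.1652]
orientation: [3.133, -0.2, 0.012]
force: [0.8, -0.1, 0.6]
opening: 0.0549
```

```bash
python3 - <<'E'
from g import *
go(frame(f,[-1,59,24]),f[2])
c=read_camera('side')
cv2.imwrite('pics/d_side.png',cv2.resize(c['pixels'][150:270,245:405,::-1],None,fx=5,fy=5,interpolation=cv2.INTER_CUBIC))
E
```

```text
t 7.575 tcp [ 0.6   -0.131  0.165] yaw -7.3218536433764365 open 0.05494023760075191 F [ 0.814 -0.132  0.559] tilt 0.45487928599459204
turn deg (tool) [ 0.083 -0.447  0.04 ]  shift cm after turn [ 5.711 -7.219 14.119] before turn [ 5.605 -7.235 14.152]
```

View pics/d_side.png

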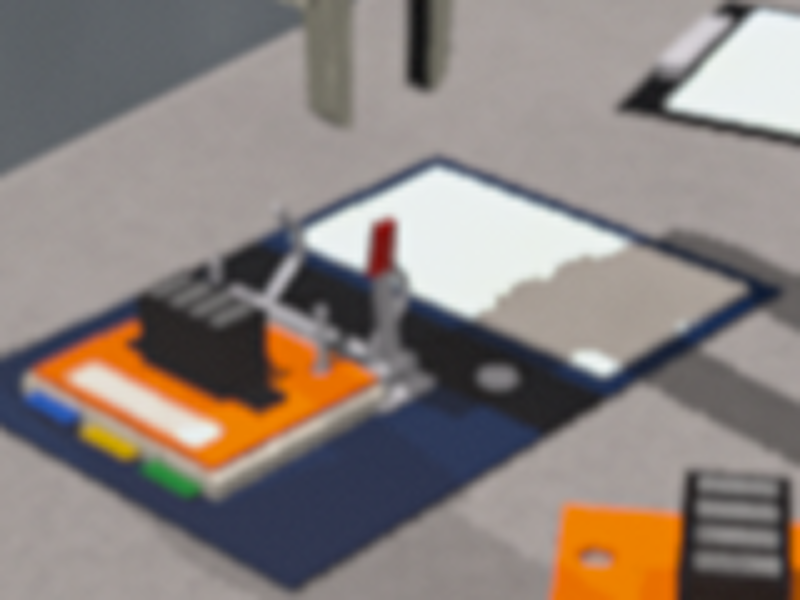

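The lever stays up on its own at (383,248), and the card is still on the posts.

Emit:
drive_tool(plan=[{"claw": 0.35, "linear": [2.85, -3.6, 0], "angular": [0, -0.4, 0]}, {"claw": 0.35, "linear": [2.85, -3.6, 0], "angular": [0, 0, 0]}, {"claw": 0.35, "linear": [0, 0, 4], "angular": [0, 0, 0]}, {"claw": 0.35, "linear": [0, 0, 3.5], "angular": [0, 0, 0]}, {"claw": 0.35, "linear": [0, 0, 0], "angular": [0, 0, 0]}, {"claw": 0.35, "linear": [0, 0, 0], "angular": [0, 0, 0]}])

```text
t: 8.38
tool_pos: [0.6631, -0.0659, 0.0855]
orientation: [-3.135, 0.201, 0.01]
force: [0.6, -1.2, 0.3]
opening: 0.0601
```

```bash
python3 - <<'E'
from g import *
go(frame(f,[-1,59,24]),f[2])
for n,b in(('top',(290,110,450,230)),('side',(225,150,385,270))):
    c=read_camera(n); x0,y0,x1,y1=b
    cv2.imwrite(f'pics/e_{n}.png',cv2.resize(c['pixels'][y0:y1,x0:x1,::-1],None,fx=5,fy=5,interpolation=cv2.INTER_CUBIC))
E
```

```text
t 8.375 tcp [ 0.663 -0.066  0.085] yaw -7.330834284043049 open 0.060136548051565826 F [ 0.628 -1.204  0.267] tilt 0.38286452923563785
turn deg (tool) [0.001 0.383 0.032]  shift cm after turn [0.313 0.022 6.146] before turn [0.354 0.022 6.144]
```

View pics/e_side.png

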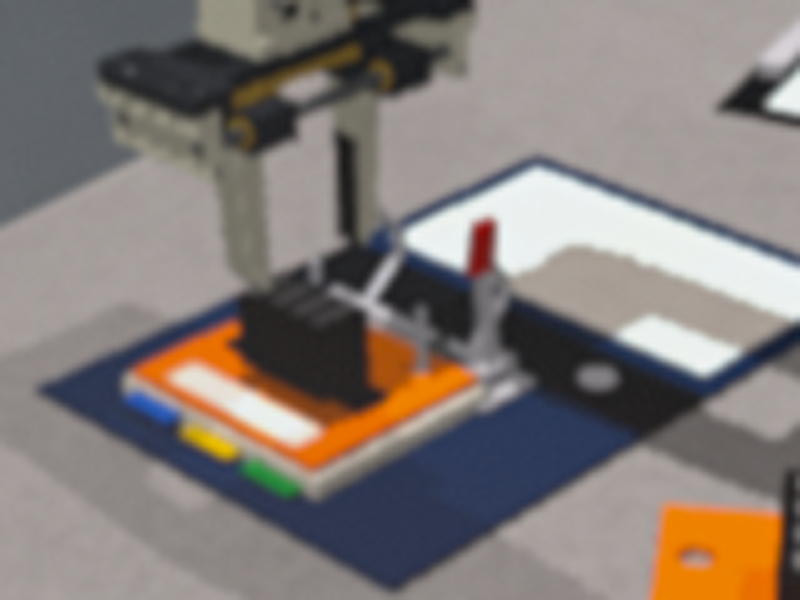

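Emit:
drive_tool(plan=[{"claw": 0.35, "linear": [0.3, 0, 0], "angular": [0, 0.4, 0]}, {"claw": 0.35, "linear": [0, 0, 3], "angular": [0, 0, 0]}, {"claw": 0.35, "linear": [0, 0, 3.1], "angular": [0, 0, 0]}, {"claw": 0.35, "linear": [0, 0, 0], "angular": [0, 0, 0]}, {"claw": 1, "linear": [0, 0, 0], "angular": [0, 0, 0]}, {"claw": 1, "linear": [0, 0, 0], "angular": [0, 0, 0]}, {"claw": 1, "linear": [0, 0, 0], "angular": [0, 0, 0]}, {"claw": 1, "linear": [0, 0, 0], "angular": [0, 0, 0]}, {"claw": 1, "linear": [0, 0, 0], "angular": [0, 0, 0]}], newtons=30)

```text
t: 9.6
tool_pos: [0.6668, -0.0662, 0.025]
orientation: [3.135, -0.201, 0.003]
force: [-1.0, 0.5, 6.7]
opening: 0.0361
```

```bash
python3 - <<'E'
from g import *
go(frame(f,[0,58,24]),f[2])
E
```

```text
t 9.6 tcp [ 0.667 -0.066  0.025] yaw -7.319403308731608 open 0.036116885788467785 F [-1.026  0.505  6.701] tilt 0.10845062798843146
turn deg (tool) [ 0.001 -0.108  0.043]  shift cm after turn [0.048 0.137 0.104] before turn [0.047 0.137 0.104]
```

The opening is 36 mm, which matches the part's width. I lift straight up.

Emit:
drive_tool(plan=[{"claw": 1, "linear": [0, 0, -1], "angular": [0, 0, 0]}, {"claw": 1, "linear": [0, 0, -1], "angular": [0, 0, 0]}, {"claw": 1, "linear": [0, 0, -1], "angular": [0, 0, 0]}, {"claw": 1, "linear": [0, 0, -1.5], "angular": [0, 0, 0]}, {"claw": 1, "linear": [0, 0, -1.5], "angular": [0, 0, 0]}, {"claw": 1, "linear": [0, 0, -2], "angular": [0, 0, 0]}, {"claw": 1, "linear": [0, 0, -2], "angular": [0, 0, 0]}, {"claw": 1, "linear": [0, 0, -2], "angular": [0, 0, 0]}, {"claw": 1, "linear": [0, 0, 0], "angular": [0, 0, 0]}, {"claw": 1, "linear": [0, 0, 0], "angular": [0, 0, 0]}])

```text
t: 10.85
tool_pos: [0.6656, -0.0661, 0.1431]
orientation: [-3.135, 0.201, 0.001]
force: [-0.1, -1.2, -1.8]
opening: 0.0357
```

```bash
python3 - <<'E'
from g import *
go(np.r_[t[:2],0.10],t[2])
c=read_camera('side')
cv2.imwrite('pics/f_side.png',cv2.resize(c['pixels'][120:280,215:425,::-1],None,fx=3.7,fy=3.7,interpolation=cv2.INTER_CUBIC))
E
```

```text
t 10.85 tcp [ 0.666 -0.066  0.143] yaw -7.320191092351883 open 0.035678569126080646 F [-0.139 -1.195 -1.792] tilt 0.038639528018674894
turn deg (tool) [ -0.008   0.038 -21.055]  shift cm after turn [ -3.368 -42.722   4.308] before turn [-18.488 -38.659   4.321]
```

View pics/f_side.png

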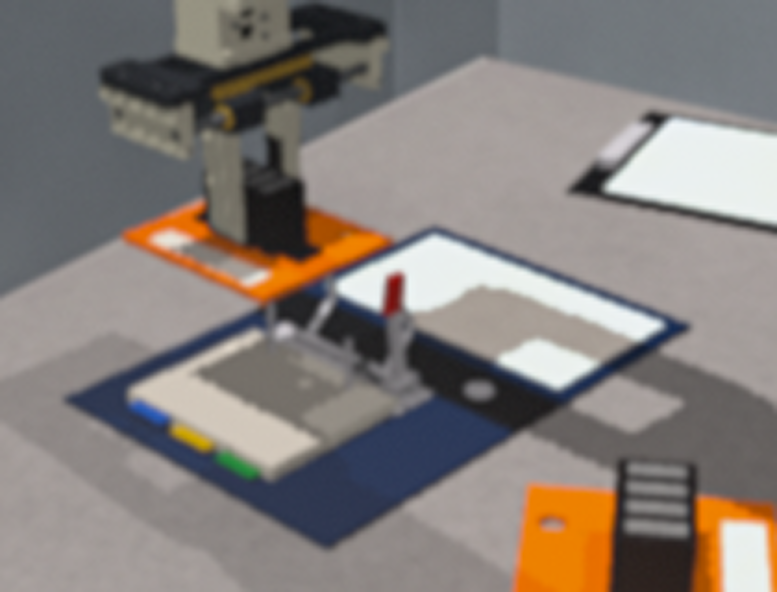

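The card is held level, clear of the posts, with the dividers bare below it. Now to the tray.

Emit:
drive_tool(plan=[{"claw": 1, "linear": [-1.2, -2.5, -0.5], "angular": [0, 0, 0]}, {"claw": 1, "linear": [-1.9, -4, -0.5], "angular": [0, 0, 0]}, {"claw": 1, "linear": [-2.1, -4.4, 0], "angular": [0, 0, 0]}, {"claw": 1, "linear": [-2.1, -4.4, 0], "angular": [0, 0, 0]}, {"claw": 1, "linear": [-2.1, -4.4, 0], "angular": [0, 0, 0]}, {"claw": 1, "linear": [-2.1, -4.4, 0], "angular": [0, 0, 0]}, {"claw": 1, "linear": [-2.1, -4.4, 0], "angular": [0, 0, 0]}, {"claw": 1, "linear": [-2.1, -4.4, 0], "angular": [0, 0, 0]}, {"claw": 1, "linear": [-1.7, -3.5, 0], "angular": [0, 0, 0]}, {"claw": 1, "linear": [-1.1, -2.3, 0], "angular": [0, 0, 0]}, {"claw": 1, "linear": [0, 0, 0], "angular": [0, 0, 0]}])

```text
t: 12.28
tool_pos: [0.5295, 0.3438, 0.1529]
orientation: [3.135, -0.195, -0.002]
force: [-0.0, 0.1, -1.4]
opening: 0.0358
```

Emit:
drive_tool(plan=[{"claw": 1, "linear": [0, 0, 0], "angular": [0, 0, -4]}, {"claw": 1, "linear": [0, 0, 0], "angular": [0, 0, -6.5]}, {"claw": 1, "linear": [0, 0, 0], "angular": [0, 0, -6.5]}, {"claw": 1, "linear": [0, 0, 0], "angular": [0, 0, -4]}, {"claw": 1, "linear": [0, 0, 0], "angular": [0, 0, 0]}, {"claw": 1, "linear": [0, 0, 0], "angular": [0, 0, 0]}])

```text
t: 13.02
tool_pos: [0.5315, 0.341, 0.1534]
orientation: [3.119, 0.371, -0.001]
force: [0.4, 0.3, -2.0]
opening: 0.0359
```

```bash
python3 - <<'E'
from g import *
go(np.r_[t[:2],0.05],t[2])
for n,b in(('top',(110,140,290,275)),('side',(90,180,350,400))):
    c=read_camera(n); x0,y0,x1,y1=b
    k=780/(x1-x0)
    cv2.imwrite(f'pics/g_{n}.png',cv2.resize(c['pixels'][y0:y1,x0:x1,::-1],None,fx=min(k,2.7),fy=min(k,2.7),interpolation=cv2.INTER_CUBIC))
E
```

```text
t 13.025 tcp [0.532 0.341 0.153] yaw 13.570195170049438 open 0.03588684982359875 F [ 0.418  0.304 -1.971] tilt 0.026830907704350176
turn deg (tool) [ 0.011  0.024 -0.165]  shift cm after turn [-0.007  0.    10.341] before turn [-0.003 -0.002 10.341]
```

View pics/g_side.png

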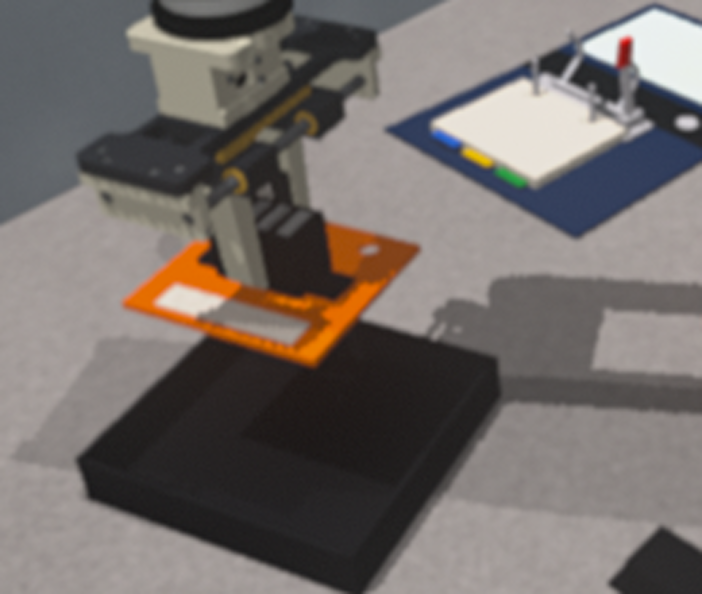

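View pics/g_top.png

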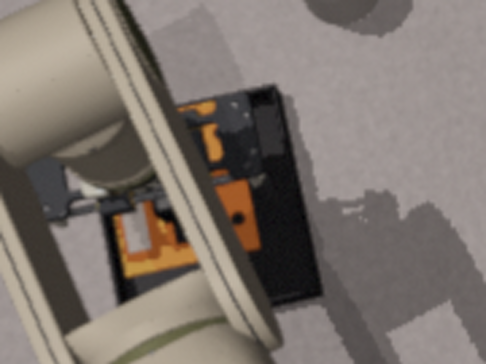

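The side view shows the card level over the tray, aligned with it and inside the walls. I descend.

Emit:
drive_tool(plan=[{"claw": 1, "linear": [0, 0, 2], "angular": [0, 0, 0]}, {"claw": 1, "linear": [0, 0, 2.5], "angular": [0, 0, 0]}, {"claw": 1, "linear": [0, 0, 2.5], "angular": [0, 0, 0]}, {"claw": 1, "linear": [0, 0, 2.5], "angular": [0, 0, 0]}, {"claw": 1, "linear": [0, 0, 2], "angular": [0, 0, 0]}, {"claw": 1, "linear": [0, 0, 1], "angular": [0, 0, 0]}, {"claw": 1, "linear": [0, 0, 0], "angular": [0, 0, 0]}, {"claw": 1, "linear": [0, 0, 0], "angular": [0, 0, 0]}])

```text
t: 14.12
tool_pos: [0.5325, 0.3418, 0.0298]
orientation: [-3.119, -0.374, -0.003]
force: [1.2, -0.1, -2.0]
opening: 0.0358
```

Emit:
drive_tool(plan=[{"claw": 1, "linear": [0, 0, 0.3], "angular": [0, 0, 0]}, {"claw": 1, "linear": [0, 0, 0.3], "angular": [0, 0, 0]}, {"claw": 1, "linear": [0, 0, 0.3], "angular": [0, 0, 0]}, {"claw": 1, "linear": [0, 0, 0], "angular": [0, 0, 0]}])

```text
t: 14.62
tool_pos: [0.5314, 0.3412, 0.0191]
orientation: [3.119, 0.374, -0.001]
force: [0.5, -0.1, -1.8]
opening: 0.0359
```

Emit:
drive_tool(plan=[{"claw": 1, "linear": [0, 0, 0.15], "angular": [0, 0, 0]}, {"claw": 1, "linear": [0, 0, 0.1], "angular": [0, 0, 0]}, {"claw": 1, "linear": [0, 0, 0], "angular": [0, 0, 0]}, {"claw": 1, "linear": [0, 0, 0], "angular": [0, 0, 0]}])

```text
t: 15.12
tool_pos: [0.5318, 0.3413, 0.0172]
orientation: [-3.119, -0.374, -0.0]
force: [0.0, -0.6, -1.6]
opening: 0.0357
```

Emit:
drive_tool(plan=[{"claw": 1, "linear": [0, 0, 0.15], "angular": [0, 0, 0]}, {"claw": 1, "linear": [0, 0, 0.1], "angular": [0, 0, 0]}, {"claw": 1, "linear": [0, 0, 0], "angular": [0, 0, 0]}, {"claw": 1, "linear": [0, 0, 0], "angular": [0, 0, 0]}])

```text
t: 15.62
tool_pos: [0.532, 0.3415, 0.016]
orientation: [-3.119, -0.374, -0.001]
force: [-5.3, -2.4, 9.9]
opening: 0.0359
```

The +10 N at TCP height 16 mm is floor contact, as predicted. Release and retreat.

Emit:
drive_tool(plan=[{"claw": 0.35, "linear": [0, 0, 0], "angular": [0, 0, 0]}, {"claw": 0.35, "linear": [0, 0, 0], "angular": [0, 0, 0]}, {"claw": 0.35, "linear": [0, 0, 0], "angular": [0, 0, 0]}, {"claw": 0.35, "linear": [0, 0, -1], "angular": [0, 0, 0]}, {"claw": 0.35, "linear": [0, 0, -3], "angular": [0, 0, 0]}, {"claw": 0.35, "linear": [0, 0, -5], "angular": [0, 0, 0]}, {"claw": 0.4, "linear": [0, 0, -5], "angular": [0, 0, 0]}, {"claw": 0.5, "linear": [0, 0, -1], "angular": [0, 0, 0]}, {"claw": 0.5, "linear": [0, 0, 0], "angular": [0, 0, 5]}, {"claw": 0.5, "linear": [0, 0, 0], "angular": [0, 0, 8]}, {"claw": 0.5, "linear": [0, 0, 0], "angular": [0, 0, 8]}, {"claw": 0.5, "linear": [0, 0, 0], "angular": [0, 0, 0]}])

```text
t: 17.12
tool_pos: [0.5313, 0.3411, 0.164]
orientation: [3.135, -0.199, -0.002]
force: [-0.1, -0.6, 0.5]
opening: 0.0468
```

```bash
python3 - <<'E'
from g import *
go(frame(f,[-59.5,-12.7,71+80]),f[2])
c=read_camera('side')
save(c,'h_side')
E
```

```text
t 17.125 tcp [0.531 0.341 0.164] yaw -7.2713834875909695 open 0.046761588931934855 F [-0.14  -0.589  0.485] tilt 0.06504814365686548
turn deg (tool) [0.038 0.053 0.091]  shift cm after turn [12.75  45.869  1.296] before turn [12.678 45.888  1.314]
```

View pics/h_side.png

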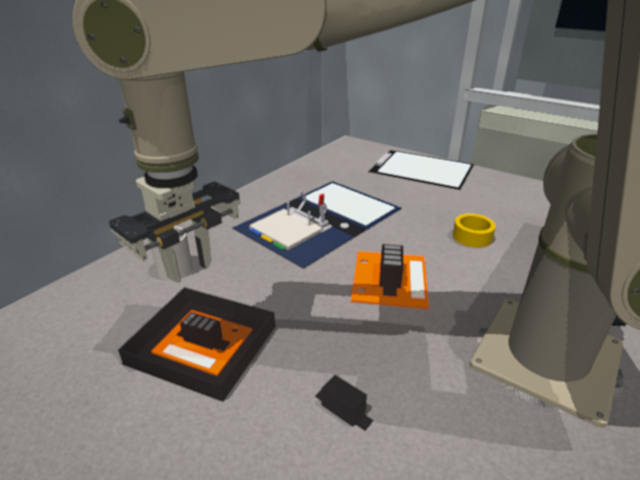

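The card lies flat in the tray at (203,340), and the lever is still up at (321,205). Back to the lever.

Emit:
drive_tool(plan=[{"claw": 0.55, "linear": [1.27, 4.6, 0], "angular": [0, 0, 0]}, {"claw": 0.55, "linear": [1.27, 4.6, 0], "angular": [0, 0, 0]}, {"claw": 0.55, "linear": [1.27, 4.6, 0], "angular": [0, 0, 0]}, {"claw": 0.55, "linear": [1.27, 4.6, 0], "angular": [0, 0, 0]}, {"claw": 0.55, "linear": [1.27, 4.6, 0], "angular": [0, 0, 0]}, {"claw": 0.55, "linear": [1.27, 4.6, 0], "angular": [0, 0, 0]}, {"claw": 0.55, "linear": [1.27, 4.6, 0], "angular": [0, 0, 0]}, {"claw": 0.55, "linear": [1.27, 4.6, 0], "angular": [0, 0, 0]}, {"claw": 0.55, "linear": [1.27, 4.6, 0], "angular": [0, 0, 0]}, {"claw": 0.55, "linear": [1.27, 4.5, 0], "angular": [0, 0, 0]}, {"claw": 0.55, "linear": [0, 0, 0], "angular": [0, 0, 0]}, {"claw": 0.55, "linear": [0, 0, 0], "angular": [0, 0, 0]}])

```text
t: 18.68
tool_pos: [0.599, -0.1298, 0.1643]
orientation: [-3.135, 0.199, 0.001]
force: [-0.2, -0.1, 0.0]
opening: 0.0418
```

```bash
python3 - <<'E'
from g import *
go(frame(f,[-59.5,-12.7,71]),f[2])
c=read_camera('side')
cv2.imwrite('pics/i_side.png',cv2.resize(c['pixels'][130:260,225:405,::-1],None,fx=4.4,fy=4.4,interpolation=cv2.INTER_CUBIC))
E
```

```text
t 18.675 tcp [ 0.599 -0.13   0.164] yaw -7.2478125039675945 open 0.041811679008575194 F [-0.224 -0.061  0.03 ] tilt 0.049922887743749554
turn deg (tool) [-0.032  0.038  0.115]  shift cm after turn [0.008 0.031 9.328] before turn [0.014 0.036 9.328]
```

View pics/i_side.png

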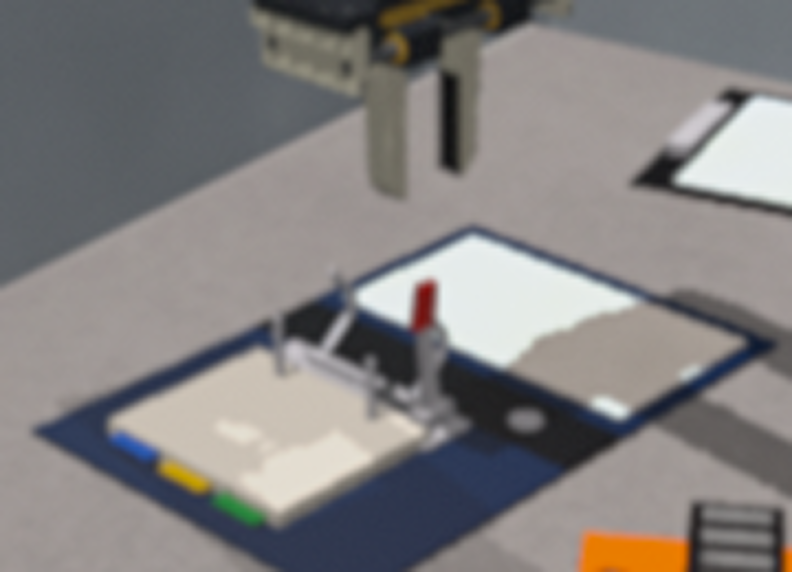

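The fingers straddle the lever (red tip at (424,303)). Descend, pinch, then run the arc in reverse.

Emit:
drive_tool(plan=[{"claw": 0.55, "linear": [0, 0, 4], "angular": [0, 0, 0]}, {"claw": 0.55, "linear": [0, 0, 3.3], "angular": [0, 0, 0]}, {"claw": 0.55, "linear": [0, 0, 2], "angular": [0, 0, 0]}, {"claw": 0.55, "linear": [0, 0, 0], "angular": [0, 0, 0]}, {"claw": 1, "linear": [0, 0, 0], "angular": [0, 0, 0]}, {"claw": 1, "linear": [0, 0, 0], "angular": [0, 0, 0]}, {"claw": 1, "linear": [0, 0, 0], "angular": [0, 0, 0]}, {"claw": 1, "linear": [0, 0, 0], "angular": [0, 0, 0]}], newtons=20)

```text
t: 19.73
tool_pos: [0.6001, -0.1301, 0.0728]
orientation: [-3.135, 0.201, -0.003]
force: [-0.4, 1.7, 4.8]
opening: 0.0157
```

```bash
python3 - <<'E'
from g import *
go(frame(f,[-59.5,-12.7,71]),f[2])
E
```

```text
t 19.725 tcp [ 0.6   -0.13   0.073] yaw -7.320182637782019 open 0.015673515408900867 F [-0.422  1.737  4.842] tilt 0.10910984345770834
turn deg (tool) [-0.009 -0.109  0.043]  shift cm after turn [-0.102  0.017  0.184] before turn [-0.103  0.017  0.184]
```

Emit:
drive_tool(plan=[{"claw": 1, "linear": [-0.74, 0, -0.02], "angular": [0, 0, 0]}, {"claw": 1, "linear": [-0.74, 0, 0.06], "angular": [0, 0, 0]}, {"claw": 1, "linear": [-0.73, 0, 0.13], "angular": [0, 0, 0]}, {"claw": 1, "linear": [-0.71, 0, 0.21], "angular": [0, 0, 0]}, {"claw": 1, "linear": [-0.68, 0, 0.28], "angular": [0, 0, 0]}, {"claw": 1, "linear": [-0.65, 0, 0.35], "angular": [0, 0, 0]}, {"claw": 1, "linear": [-0.61, 0, 0.42], "angular": [0, 0, 0]}, {"claw": 1, "linear": [-0.57, 0, 0.48], "angular": [0, 0, 0]}, {"claw": 1, "linear": [-0.51, 0, 0.53], "angular": [0, 0, 0]}, {"claw": 1, "linear": [-0.46, 0, 0.58], "angular": [0, 0, 0]}, {"claw": 1, "linear": [-0.39, 0, 0.63], "angular": [0, 0, 0]}, {"claw": 1, "linear": [-0.33, 0, 0.66], "angular": [0, 0, 0]}])

```text
t: 21.22
tool_pos: [0.527, -0.1206, 0.0285]
orientation: [-3.135, 0.2, 0.004]
force: [-7.9, 3.0, 6.7]
opening: 0.0158
```

Emit:
drive_tool(plan=[{"claw": 1, "linear": [-0.26, 0, 0.69], "angular": [0, 0, 0]}, {"claw": 1, "linear": [-0.18, 0, 0.65], "angular": [0, 0, 0]}, {"claw": 1, "linear": [0, 0, 0.1], "angular": [0, 0, 0]}, {"claw": 1, "linear": [0, 0, 0], "angular": [0, 0, 0]}])

```text
t: 21.72
tool_pos: [0.5212, -0.1198, 0.0126]
orientation: [-3.134, 0.201, 0.009]
force: [-8.1, 2.5, 1.7]
opening: 0.016
```

```bash
python3 - <<'E'
from g import *
go(frame(f,[-135,-12.7,14]),f[2])
c=read_camera('side')
cv2.imwrite('pics/j_side.png',cv2.resize(c['pixels'][150:270,245:405,::-1],None,fx=5,fy=5,interpolation=cv2.INTER_CUBIC))
E
```

```text
t 21.725 tcp [ 0.521 -0.12   0.013] yaw -7.3208547382435265 open 0.01600912169867856 F [-8.085  2.473  1.726] tilt 0.34078107294227294
turn deg (tool) [-0.039  0.339  0.042]  shift cm after turn [ 0.295  0.027 -0.142] before turn [ 0.295  0.027 -0.144]
```

View pics/j_side.png

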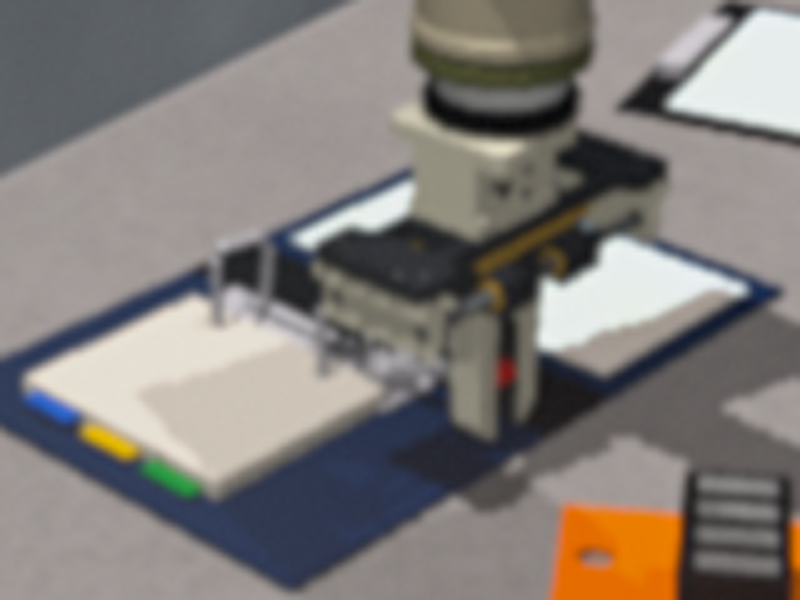

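The ring is back on its post (arch at (240,240)) and the red pad is low at (507,372). I release and rise.

Emit:
drive_tool(plan=[{"claw": 0.6, "linear": [0, 0, 0], "angular": [0, 0, 0]}, {"claw": 0.6, "linear": [0, 0, 0], "angular": [0, 0, 0]}, {"claw": 0.6, "linear": [0, 0, 0], "angular": [0, 0, 0]}, {"claw": 0.6, "linear": [0, 0, -2], "angular": [0, 0, 0]}, {"claw": 0.6, "linear": [0, 0, -4], "angular": [0, 0, 0]}, {"claw": 0.6, "linear": [0, 0, -5], "angular": [0, 0, 0]}, {"claw": 0.6, "linear": [0, 0, -5], "angular": [0, 0, 0]}, {"claw": 0.6, "linear": [-3, 4, -2], "angular": [0, 0, 0]}, {"claw": 0.6, "linear": [-3, 5, 0], "angular": [0, 0, 0]}, {"claw": 0.6, "linear": [-3, 5, 0], "angular": [0, 0, 0]}, {"claw": 0.6, "linear": [0, 0, 0], "angular": [0, 0, 0]}, {"claw": 0.6, "linear": [0, 0, 0], "angular": [0, 0, 0]}])

```text
t: 23.28
tool_pos: [0.4174, -0.2478, 0.1943]
orientation: [-3.135, 0.202, -0.001]
force: [0.5, -0.8, -0.0]
opening: 0.0374
```

```bash
python3 - <<'E'
from g import *
st()
c=read_camera('side'); save(c,'k_side')
cv2.imwrite('pics/k_crop.png',cv2.resize(c['pixels'][170:270,225:405,::-1],None,fx=4.4,fy=4.4,interpolation=cv2.INTER_CUBIC))
cv2.imwrite('pics/k_tray.png',cv2.resize(c['pixels'][280:400,110:290,::-1],None,fx=4.4,fy=4.4,interpolation=cv2.INTER_CUBIC))
c=read_camera('top'); save(c,'k_top')
for l in ('mug','tape','spare','card_grip'): print(l,[(np.array(x['at']).round(3),round(x['p'],2)) for x in search_frame(c,l)])
print('tray centre',t[:2])
E
```

```text
t 23.275 tcp [ 0.417 -0.248  0.194] yaw -7.381113213405547 open 0.03735253379842268 F [ 0.515 -0.771 -0.002] tilt 0.04186154977785287
mug [(array([0.774, 0.223, 0.046]), 0.81), (array([0.531, 0.333, 0.01 ]), 0.19)]
tape [(array([ 0.253, -0.332,  0.044]), 0.89)]
spare [(array([0.244, 0.309, 0.041]), 0.86)]
card_grip [(array([ 0.34 , -0.04 ,  0.009]), 0.92), (array([0.53 , 0.336, 0.011]), 0.72)]
tray centre [0.531 0.341]
```

View pics/k_crop.png

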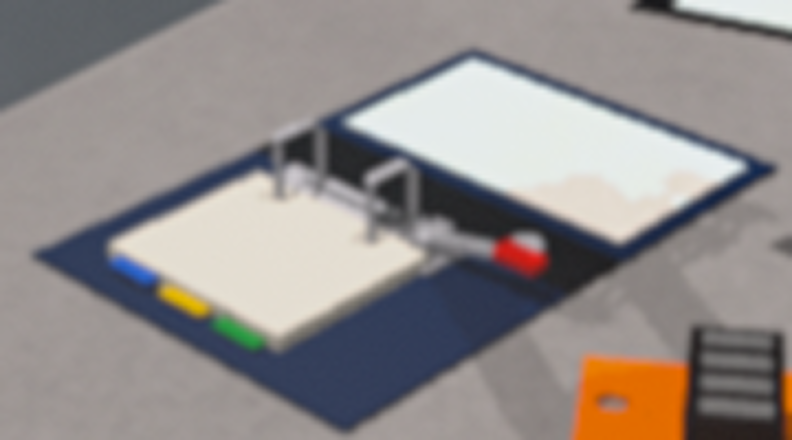

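View pics/k_tray.png

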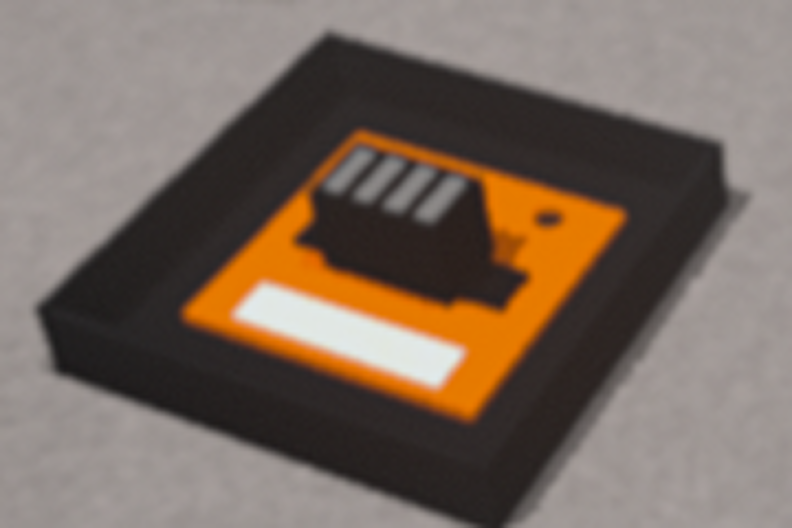

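View pics/k_top.png

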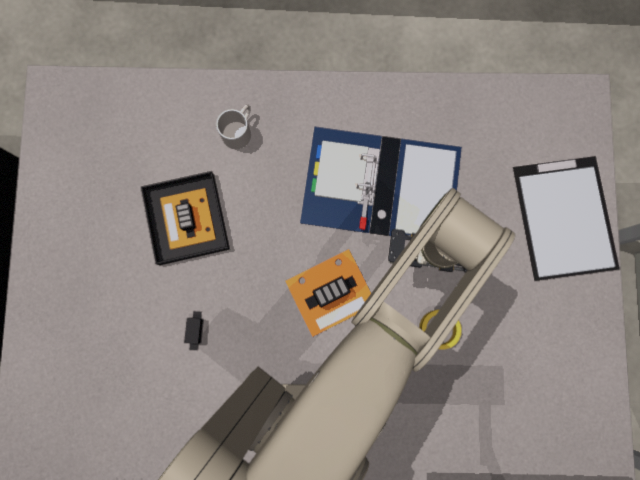

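The lever is down exactly as at the start (red at (520,255)), and both rings are on their posts. The card is flat in the middle of the tray at (186,218), and the other things haven't moved. Handing in.

```bash
python3 -c "
from plant import *
print(close_job())"
```

```text
the job is handed in; nothing more can be done
None
```

The orange card is out of the file and lies flat in the black tray, black part up. The lever is fully down again with the rings closed, and I handed the job in at about 23 s of the 72 s allowed.

- **Lever up:** I pinched the red tip and followed its arc to the upright stop. The rings opened, and the lever stayed up by itself after I let go.
- **Card:** I gripped the black part (36 mm opening, as expected) and lifted the card straight off the posts. I lowered it until the wrist force showed floor contact (about 10 N), then released it.
- **Lever down:** I pinched the tip again and followed the arc back down.

**Last checks:**
- **File:** In the side picture the lever tip is where it was at the start, and both rings sit on their posts.
- **Tray:** The card is within about 5 mm of the tray's middle.
- **Other things:** The networks put the mug and the spare within about 5 mm of their starting positions. They put the tape roll 12 mm off. The arm partly covers the tape in the last picture and never went near it, so I take that as a measuring error.
- **Robot:** The gripper is clear of everything, and the force reading is close to zero.

**Disagreements:** The side camera was about 2 px off from the top camera, by the same amount for the gripper and the file, so it did not affect the work. The lever's true position was about 1.4 mm in y from my fit.

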